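# Cover a gauged sleeve with nested lids and lift off the outer lid alone

## Robot

A 7-joint arm with a two-finger parallel gripper is mounted at the origin on a cart in front of the work surface, level with it; the furniture and walls round the work are solid. World frame = base frame: x ahead of the robot, y to its left, z up, the work surface at z = 0. Lengths are in m, angles in rad, forces in N, time in s.
With the tool pointing down it reaches from about 0.4 to 0.9 m from the base axis. Payload 5.6 kg.
Tool frame: the origin (TCP) lies on the centre line of the jaws, within the pads' length; the fingertips stand 17 mm ahead of it and the grasp point (between the pads) lies 2 mm behind it; z points along the fingers, y is the line along which they close (so a half turn about z gives the same grasp; the last joint's range is limited). The gripper opens to 92 mm and grips with 3 to 60 N. Pads are 20 mm wide; open, the fingers measure 128 mm over their backs; the gripper's body (75 mm by 189 mm) begins 69 mm behind the grasp point.
Start: joints at [1.252, 0.468, -0.012, 1.603, 0.006, 1.071, -0.056], TCP at [0.177, -0.625, 0.232] pointing down, gripper open.
Joint ranges: [-2.53, 2.53], [-0.31, 2.02], [-1.57, 1.55], [0.28, 2.44], [-1.29, 4.43], [0.15, 1.84], [-2.92, 2.92]. Speed limits (rad/s): [2.57, 2.57, 3.14, 3.14, 3.14, 3.14, 3.14].

## Interface

Orientations are given as [roll, pitch, yaw] about the fixed x, y, z axes, in that order (R = Rz(yaw) Ry(pitch) Rx(roll)).
In Python, from workcell import * gives the robot as it stands.
- The arm moves only by the tool jog_arm, never from a script. Its arguments are lists of equal length, an entry for each row: "travel": the shift along the world's x, y, z normalised to -1 to 1, where 1 is 0.03 m, a list of three; "delta_rot": the turn, a rotation vector about the world's x, y, z normalised to -1 to 1, where 1 is 5 degrees, a list of three. A call has exactly 10 rows; each row shifts and turns the commanded pose from where the row before left it; what a row does not reach is not made up. A row lasts 1/8 s, in which the tool goes at most 62.5 mm and 10.7 degrees, less where a joint would pass 70% of its speed; a pose out of reach is approached as far as the arm can. A call with a number of a shift or a turn outside -1 to 1 is refused whole. A call with a gripper value outside its range is refused whole. "gripper" is the finger opening in mm, from 0 to 91.9, set as the call begins (left out, the last holds). The fingers move at their own pace and stop on an object; "newtons" is the grip in N (left out, the last holds). Time passes only in rows, so rows that do not move let the fingers close, or fill a call up. It gives the time, the measured TCP pose, the force, the opening and the grip force at its end, in the units of the state.
- observe(): the state, without advancing time (a new reading comes with each control period).
- grab_frame(name): name is "side" or "top"; returns (picture, depth): 400x640x3 uint8, blue, green, red; 400x640 float32, m along the optical axis (not along the pixel's ray), 0 where there is no reading.
- calibration(name): a dict with "fovy" (degrees; the focal length in pixels is half the picture's height over the tangent of half this angle, whatever the lens; pixels are square), "cx", "cy" (the principal point, pixels), "rvec" (rotation vector, rad) and "tvec" (3), from world to camera coordinates, as OpenCV has them. Camera axes: x right, y down, z forward; pixel columns grow to the right and rows downward; lengths in m; the calibration is good to about 2 mm. A picture is of the moment at which its call begins. calibration takes no time and is no camera call.
- sign_off(): hands the job in; it is judged then, once.
Trained networks look in the newest picture that a camera, given by its name, has taken for a name from the list of things; names that differ only in an ending like _2 or _b are one class to them, and where a whole thing is asked for, a point or a joint stands for the part that bears it (a point fixed in the world has none). Each returns a list of dicts, best first, with "score" (0 to 1); they miss things now and then, are a little off and sometimes report something else, mostly with a low value. They report only what shows in the picture. A call takes as long as a camera call.
- spot_in(camera, thing): "xyz" ([x, y, z] in m, in world coordinates, good to about 4 mm: the middle of the surface that is visible of it).
The state is a dict: "time": time; "joint_pos": joint angles; "qd": joint speeds; "joint_efforts": joint torques, N m; "ee_pos": TCP position; "ee_rot": TCP orientation; "wrist_force": force on the tool from outside, world axes, zero at the start; "moment": the same for the moment, N m; "width": finger opening in m; "gripper_force": force on a finger pad.
Only numpy, scipy, OpenCV 4.12 (cv2) and the standard library are available. Lean on these libraries where they do the work, as an engineer would, in place of code of your own. Each camera call takes 0.05 s, during which the arm holds its last target. There are 200 camera calls.

## Task

Slide the steel sleeve whose bore fits the gauge pin down over the pin until it stands on the floor of the tin, and leave the sleeve whose bore is too narrow standing on the bench. Then carry the two nested lids together by the inner lid's stem, lower them over the sleeve without dropping them until the inner lid is fully home in the tin, and let go. The outer lid is wanted for the next gauge: lift it alone by its neck, leaving the inner lid home, and finish while still holding it level and still in the air, wholly above the top of the stem, with the other things on the bench left alone.

Things in the scene. Friction and masses are not known exactly. Their poses are not given: they have to be found in the camera images.
- tin: Low round dark steel gauge tin, fixed; origin at the centre of its underside, z up. Foot 124 mm across, inner floor 6 mm above the bench. Rim top 26 mm above the bench, inside diameter 86 mm, flaring to 91 at the mouth (96 outside). In the centre a bare upright steel gauge pin, 18 mm in diameter, its top 64 mm above the bench, the last 10 mm tapered to 9 mm or less.
- sleeve_wide_mid (a point): Centre (half-way up) of the steel sleeve that fits: a plain tube standing upright, outside diameter 36 mm, height 50 mm, bore 22 mm. When home on the pin this point is 31 mm above the bench. It weighs about 0.12 kg.
- sleeve_narrow_mid (a point): Centre (half-way up) of the steel sleeve that does not fit: the same outside, diameter 36 mm, height 50 mm, but a bore of only 14 mm. The two may stand in either place.
- lid_inner: Inner lid, loose, 0.25 kg: aluminium bell open below, 80 mm outside, 72 inside; origin at the centre of its skirt's lower edge, z up. Top face at 71 mm (inside 66 mm high); a black stem 18 mm in diameter rises from its centre to 134 mm. Starts standing on the bench; home in the tin its skirt stands on the tin's floor inside the rim, origin 6 mm above the bench.
- inner_stem (a point): Point on the axis of the inner lid's black stem, 122 mm above the skirt's lower edge and 12 mm below the stem's top: middle of the 24 mm of bare stem (18 mm diameter) that stands above the outer lid's neck. Gripped here, the inner lid carries the outer one, which only rests on it.
- lid_outer: Outer lid, loose, 0.18 kg: grey bell open below, 112 mm outside, 106 inside, 62 high; origin at the centre of its skirt's lower edge, z up. A steel neck (tube, 34 mm outside, 24 inside) rises from 62 to 96 mm; the inner lid's stem passes through it. Rests loosely on the inner lid's top, origin 14 mm above that lid's; its skirt goes outside the tin's rim. It must rise over 120 mm to clear the stem.
- outer_neck (a point): Point on the axis of the outer lid's neck, half-way up it: 79 mm above that lid's lower edge, 17 mm below the neck's top. The neck's outside diameter is 34 mm; when nested, the stem stands 24 mm above the neck's top.
- ferrule: Bystander: loose stainless ferrule with a flange below, 44 mm across and 55 mm high; origin at the centre of its underside.
- tape: Bystander: loose roll of masking tape lying flat, 100 mm across and 24 mm high; origin at the centre of its underside.

How it is judged:
By the outcome, as a careful person would: the job done as asked, in the order asked, and still so for the second after the job is handed in, while the arm keeps its last pose, push and grip.
It also fails if it takes over 64 s, if anything falls off the work surface, if the arm or the gripper's body presses on something with over 40 N, if the wrist force passes 120 N, or if a joint passes its speed limit or range.

## Working session

There is one attempt and no reset: what is moved stays moved. The work goes in short steps, Python scripts to look and compute and a tool call to move; the robot and the scene stay as the last step left them, time stands still between calls to the robot, and variables do not carry over. Pictures are saved under pics/ and viewed, at most 10 in all, crops included, and the job is handed in when it is done.

Besides the shell and the picture viewer there is one more tool, called after "Request:" in YAML: its name, and indented under it one key for each argument. jog_arm: Moves the arm, as the interface text tells. Scaled input: -1 to 1 covers 0.03 m each way for a shift and 5 degrees each way for a turn. Its arguments: {"type":"object","properties":{"travel":{"type":"array","items":{"type":"array","items":{"type":"number","minimum":-1,"maximum":1}}},"delta_rot":{"type":"array","items":{"type":"array","items":{"type":"number","minimum":-1,"maximum":1}}},"gripper":{"type":"number"},"newtons":{"type":"number"}},"required":["travel","delta_rot"]}

```bash
mkdir -p pics
cat > h.py <<'E'
from workcell import *
import numpy as np, cv2
def cam(n):
    c=calibration(n); f=200/np.tan(np.radians(c["fovy"]/2))
    R=cv2.Rodrigues(np.array(c["rvec"],float))[0]; return f,c["cx"],c["cy"],R,np.array(c["tvec"],float).ravel()
def cloud(n,d):
    f,cx,cy,R,t=cam(n); v,u=np.mgrid[0:400,0:640]
    P=np.stack([(u-cx)/f*d,(v-cy)/f*d,d],-1); return (P-t)@R
def proj(n,p):
    f,cx,cy,R,t=cam(n); q=R@np.array(p)+t; return f*q[0]/q[2]+cx,f*q[1]/q[2]+cy
E
python3 - <<'E'
from h import *
for n in("top","side"):
    p,d=grab_frame(n); cv2.imwrite(f"pics/{n}0.png",p); np.save(f"{n}0.npy",d)
    f,cx,cy,R,t=cam(n); print(n,f,-R.T@t,R[2])
    for k in("tin","sleeve_wide_mid","sleeve_narrow_mid","inner_stem","outer_neck","lid_outer","ferrule","tape"):
        print(k,[(np.round(o["xyz"],3).tolist(),round(o["score"],2)) for o in spot_in(n,k)[:3]])
s=observe();print(s)
E
```

```text
top 367.16851737254274 [0.52240376 0.01031719 0.94355228] [ 0.08671631 -0.01857625 -0.99605984]
tin [([0.545, 0.179, 0.071], 0.64)]
sleeve_wide_mid [([0.487, -0.249, 0.044], 0.63)]
sleeve_narrow_mid [([0.598, -0.208, 0.048], 0.48)]
inner_stem [([0.549, 0.182, 0.134], 0.57)]
outer_neck []
lid_outer [([0.545, 0.176, 0.073], 0.96)]
ferrule [([0.726, -0.093, 0.01], 0.78)]
tape [([0.734, 0.101, 0.028], 0.71)]
side 408.38475103938265 [0.24796143 0.73627378 0.4659671 ] [ 0.41356389 -0.81430422 -0.40727575]
tin [([0.554, -0.009, 0.01], 0.88)]
sleeve_wide_mid [([0.484, -0.241, 0.03], 0.73)]
sleeve_narrow_mid [([0.591, -0.197, 0.032], 0.64)]
inner_stem [([0.542, 0.192, 0.123], 0.59)]
outer_neck [([0.533, 0.214, 0.074], 0.74)]
lid_outer [([0.538, 0.217, 0.073], 0.82)]
ferrule [([0.722, -0.086, 0.023], 0.59)]
tape [([0.73, 0.114, 0.018], 0.6)]
{'time': 0.9, 'joint_pos': array([ 1.25198805,  0.46746824, -0.01158571,  1.60269751,  0.00599804,
        1.0714033 , -0.05627145]), 'qd': array([ 0.00141595,  0.00204471, -0.001331  , -0.00044614, -0.00226495,
        0.0001162 , -0.00058564]), 'joint_efforts': array([-1.89010921e-04, -5.20406306e+01, -1.24547136e-02, -2.44058007e+01,
       -5.66814642e-02,  1.13696168e-02,  4.50292305e-05]), 'ee_pos': array([ 0.17696461, -0.62545649,  0.23161402]), 'ee_rot': array([3.14153218e+00, 4.15951343e-05, 2.75751760e-01]), 'wrist_force': array([-0.58194253, -0.84373868, -0.01732086]), 'moment': array([ 0.01137663, -0.04699747,  0.02130632]), 'gripper_force': 0.0, 'width': 0.09168488450411545}
```

View pics/top0.png

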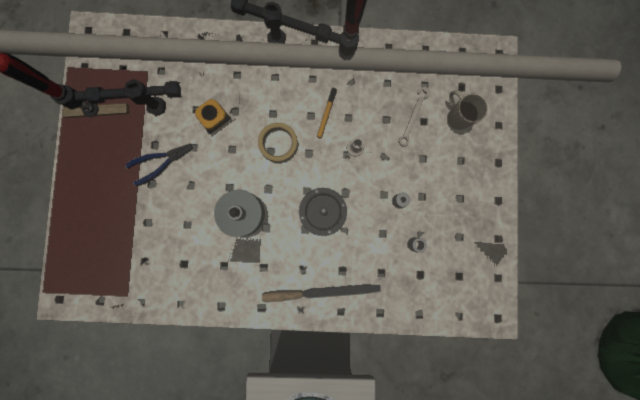

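View pics/side0.png

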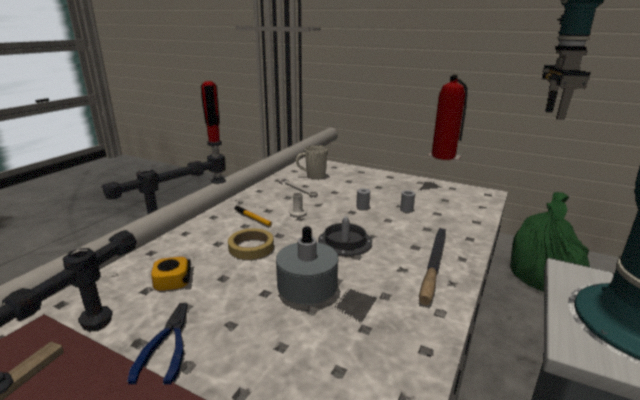

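Top view: tin at (322,211), nested lids at (238,213), sleeves at (401,200) and (417,244). The side view shows both sleeves at (363,199) and (407,201). I'll measure them with depth and enlarge the bores.

Run:
```python
from h import *
from scipy.optimize import least_squares
p=cv2.imread("pics/top0.png"); a=np.hstack([cv2.resize(p[y-20:y+20,x-20:x+20],(390,390),interpolation=cv2.INTER_CUBIC) for x,y in((401,200),(417,244))])
cv2.imwrite("pics/sl.png",cv2.convertScaleAbs(a,alpha=1.5))
for n in("top","side"):
    C=cloud(n,np.load(n+"0.npy"))
    def rep(k,c,r,lo,hi):
        m=(np.hypot(C[...,0]-c[0],C[...,1]-c[1])<r)&(C[...,2]>lo)&(C[...,2]<hi); q=C[m]
        if len(q)<3: print(n,k,len(q));return
        print(n,k,len(q),"mean",q.mean(0).round(4),"mid",((q.min(0)+q.max(0))/2).round(4),"ext",(q.max(0)-q.min(0)).round(4))
    for k,c in(("slA",(.594,-.203)),("slB",(.485,-.246))): rep(k+"top",c,.035,.04,.06); rep(k+"side",c,.035,.012,.045)
    rep("pin",(.553,-.012),.03,.05,.075); rep("rim",(.553,-.012),.075,.02,.035);rep("foot",(.553,-.012),.08,.004,.035)
    rep("stem",(.545,.19),.03,.115,.15); rep("neck",(.545,.19),.03,.1,.115); rep("shoulder",(.545,.19),.075,.065,.09)
    for k in("slA","slB"):pass
```

```text
top slAtop 149 mean [ 0.5933 -0.2091  0.0492] mid [ 0.5935 -0.2096  0.047 ] ext [0.0325 0.0338 0.013 ]
top slAside 63 mean [ 0.5913 -0.2025  0.0296] mid [ 0.5919 -0.2048  0.0291] ext [0.0323 0.0254 0.0318]
top slBtop 128 mean [ 0.4839 -0.2512  0.0485] mid [ 0.4837 -0.2509  0.0469] ext [0.0343 0.0354 0.0136]
top slBside 84 mean [ 0.4839 -0.247   0.0294] mid [ 0.4834 -0.2483  0.0285] ext [0.0336 0.0303 0.0321]
top pin 42 mean [ 0.56   -0.0153  0.0593] mid [ 0.5606 -0.0154  0.0594] ext [0.0172 0.0147 0.0156]
top rim 198 mean [ 0.5604 -0.0145  0.025 ] mid [ 0.5597 -0.0151  0.0252] ext [0.093  0.0929 0.0105]
top foot 1638 mean [ 0.5598 -0.015   0.009 ] mid [ 0.5604 -0.0155  0.0172] ext [0.1207 0.1207 0.0265]
top stem 62 mean [0.5477 0.1851 0.1319] mid [0.5481 0.1869 0.127 ] ext [0.0175 0.0182 0.0218]
top neck 104 mean [0.5478 0.1844 0.1094] mid [0.5489 0.1864 0.1074] ext [0.0318 0.0336 0.0145]
top shoulder 1603 mean [0.5477 0.1853 0.0764] mid [0.5482 0.1861 0.0776] ext [0.1088 0.1104 0.0241]
side slAtop 105 mean [ 0.5936 -0.2056  0.0482] mid [ 0.5944 -0.2101  0.0467] ext [0.0361 0.0383 0.
[... 216 characters left out ...]
ide slBside 165 mean [ 0.4833 -0.2409  0.0292] mid [ 0.4855 -0.2491  0.0285] ext [0.0351 0.0342 0.033 ]
side pin 52 mean [ 0.5607 -0.0123  0.0581] mid [ 0.5613 -0.0142  0.0587] ext [0.0159 0.0148 0.0152]
side rim 294 mean [ 0.5615 -0.0152  0.0249] mid [ 0.5621 -0.0163  0.027 ] ext [0.0946 0.0951 0.0141]
side foot 1216 mean [ 0.5572 -0.0111  0.0135] mid [ 0.5619 -0.0114  0.0191] ext [0.1232 0.1098 0.03  ]
side stem 132 mean [0.5478 0.1903 0.1274] mid [0.549  0.187  0.1257] ext [0.0166 0.016  0.0214]
side neck 195 mean [0.5461 0.1927 0.108 ] mid [0.5498 0.1862 0.1075] ext [0.0341 0.0335 0.0149]
side shoulder 1726 mean [0.5422 0.2008 0.0762] mid [0.55   0.1859 0.0774] ext [0.112  0.1138 0.0248]
```

View pics/sl.png

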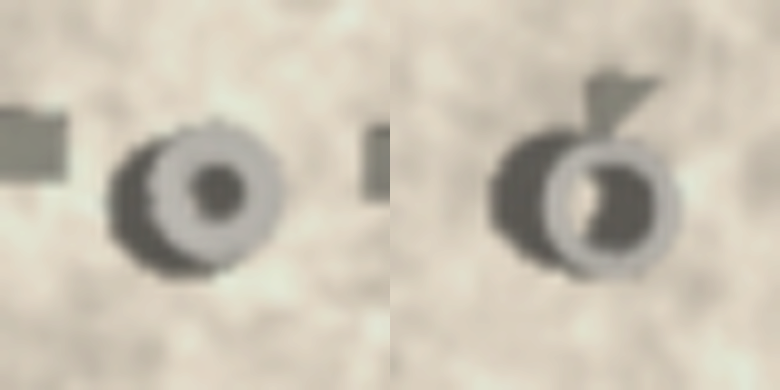

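The right-hand sleeve, B at (0.484,-0.250), has the wide bore; the left one is narrow. The pin is at (0.561,-0.015) and the stem at (0.549,0.186).

Request:
jog_arm:
  travel:
    - [0.82,1,-0.3]
    - [0.82,1,-0.3]
    - [0.82,1,-0.3]
    - [0.82,1,-0.3]
    - [0.82,1,-0.3]
    - [0.82,1,-0.3]
    - [0.82,1,-0.3]
    - [0.82,1,-0.3]
    - [0.82,1,-0.3]
    - [0.82,1,-0.3]
  delta_rot:
    - [0,0,-0.316]
    - [0,0,-0.316]
    - [0,0,-0.316]
    - [0,0,-0.316]
    - [0,0,-0.316]
    - [0,0,-0.316]
    - [0,0,-0.316]
    - [0,0,-0.316]
    - [0,0,-0.316]
    - [0,0,-0.316]

```text
time: 2.15
ee_pos: [0.4238, -0.3246, 0.1416]
ee_rot: [3.141, -0.001, -0.001]
wrist_force: [0.9, -0.7, -0.6]
width: 0.092
gripper_force: 0.0
```

Request:
jog_arm:
  travel:
    - [0.67,0.82,0]
    - [0.67,0.82,0]
    - [0.68,0.83,0]
    - [0,0,0]
    - [0,0,-1]
    - [0,0,-1]
    - [0,0,-1]
    - [0,0,-0.46]
    - [0,0,0]
    - [0,0,0]
  delta_rot:
    - [0,0,0]
    - [0,0,0]
    - [0,0,0]
    - [0,0,0]
    - [0,0,0]
    - [0,0,0]
    - [0,0,0]
    - [0,0,0]
    - [0,0,0]
    - [0,0,0]

```text
time: 3.4
ee_pos: [0.4842, -0.2519, 0.0388]
ee_rot: [3.141, -0.001, -0.0]
wrist_force: [0.5, -0.1, -0.6]
width: 0.0919
gripper_force: 0.0
```

Request:
jog_arm:
  travel:
    - [0,0,0]
    - [0,0,0]
    - [0,0,0]
    - [0,0,0]
    - [0,0,0]
    - [0,0,0]
    - [0,0,0]
    - [0,0,1]
    - [0,0,1]
    - [0,0,0.5]
  delta_rot:
    - [0,0,0]
    - [0,0,0]
    - [0,0,0]
    - [0,0,0]
    - [0,0,0]
    - [0,0,0]
    - [0,0,0]
    - [0,0,0]
    - [0,0,0]
    - [0,0,0]
  gripper: 30
  newtons: 25

```text
time: 4.65
ee_pos: [0.4839, -0.2514, 0.114]
ee_rot: [3.141, -0.001, 0.0]
wrist_force: [0.3, -0.1, -1.3]
width: 0.0349
gripper_force: 25.0
```

Request:
jog_arm:
  travel:
    - [0.32,0.98,0.3]
    - [0.32,0.98,0]
    - [0.32,0.98,0]
    - [0.32,0.98,0]
    - [0.32,0.98,0]
    - [0.32,0.98,0]
    - [0.32,0.98,0]
    - [0.32,0.99,0]
    - [0,0,0]
    - [0,0,0]
  delta_rot:
    - [0,0,0]
    - [0,0,0]
    - [0,0,0]
    - [0,0,0]
    - [0,0,0]
    - [0,0,0]
    - [0,0,0]
    - [0,0,0]
    - [0,0,0]
    - [0,0,0]

```text
time: 5.9
ee_pos: [0.5597, -0.0167, 0.1212]
ee_rot: [3.141, 0.002, -0.001]
wrist_force: [0.4, 0.1, -1.0]
width: 0.0346
gripper_force: 25.0
```

Run:
```python
from h import *
p,d=grab_frame("side"); C=cloud("side",d); print(observe()["ee_pos"])
u,v=map(int,proj("side",(.561,-.015,.07))); print(u,v)
cv2.imwrite("pics/s2.png",cv2.resize(p[v-50:v+50,u-65:u+65],(780,600),interpolation=cv2.INTER_CUBIC))
def rep(k,lo,hi,r):
    q=C[(np.hypot(C[...,0]-.561,C[...,1]+.015)<r)&(C[...,2]>lo)&(C[...,2]<hi)]; print(k,len(q),q.mean(0).round(4),((q.min(0)+q.max(0))/2).round(4),(q.max(0)-q.min(0)).round(4))
rep("slv",.088,.1,.025);rep("pin",.03,.05,.014)
```

```text
[ 0.5597273  -0.01715746  0.12133528]
345 215
slv 82 [ 0.5563 -0.0037  0.0942] [ 0.5608 -0.0078  0.094 ] [0.0352 0.0225 0.0119]
pin 64 [ 0.5594 -0.0105  0.0401] [ 0.5604 -0.0133  0.04  ] [0.0152 0.0162 0.0199]
```

View pics/s2.png

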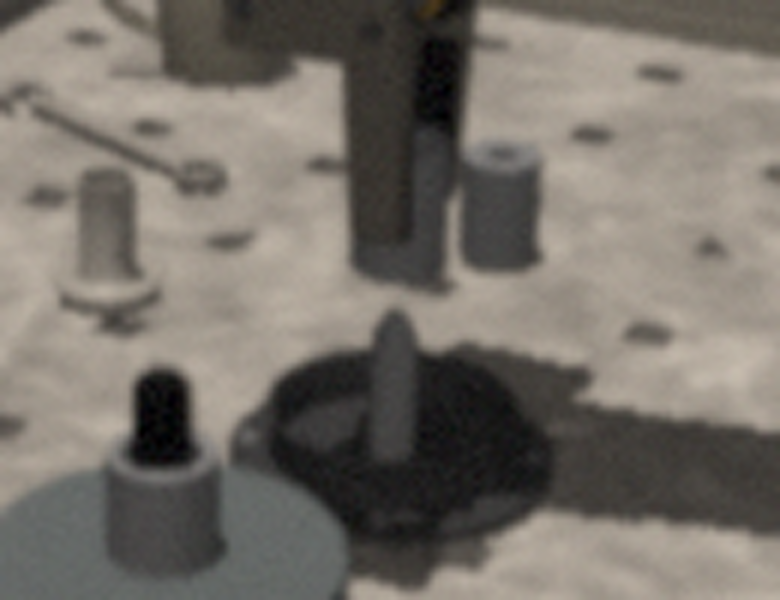

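Side view: the sleeve's bottom edge is centred at crop x≈399 and the pin at x≈395, so the sleeve is about 1.5 mm off, which matches the TCP's offset. I'll correct that and lower it.

Request:
jog_arm:
  travel:
    - [0.04,0.07,0]
    - [0,0,0]
    - [0,0,-0.4]
    - [0,0,-0.4]
    - [0,0,-0.4]
    - [0,0,-0.4]
    - [0,0,-0.3]
    - [0,0,0]
    - [0,0,0]
    - [0,0,0]
  delta_rot:
    - [0,0,0]
    - [0,0,0]
    - [0,0,0]
    - [0,0,0]
    - [0,0,0]
    - [0,0,0]
    - [0,0,0]
    - [0,0,0]
    - [0,0,0]
    - [0,0,0]

```text
time: 7.2
ee_pos: [0.5609, -0.0153, 0.0634]
ee_rot: [3.14, 0.002, -0.001]
wrist_force: [0.9, -6.2, -5.0]
width: 0.0344
gripper_force: 25.0
```

Request:
jog_arm:
  travel:
    - [0,-0.03,0]
    - [0,0,-0.2]
    - [0,0,-0.2]
    - [0,0,-0.15]
    - [0,0,0]
    - [0,0,0]
    - [0,0,0]
    - [0,0,0]
    - [0,0,0]
    - [0,0,0]
  delta_rot:
    - [0,0,0]
    - [0,0,0]
    - [0,0,0]
    - [0,0,0]
    - [0,0,0]
    - [0,0,0]
    - [0,0,0]
    - [0,0,0]
    - [0,0,0]
    - [0,0,0]

```text
time: 8.45
ee_pos: [0.5612, -0.0154, 0.0476]
ee_rot: [3.141, 0.001, -0.001]
wrist_force: [-0.2, -4.9, -2.2]
width: 0.0345
gripper_force: 25.0
```

Request:
jog_arm:
  travel:
    - [0,-0.02,0]
    - [0,0,-0.06]
    - [0,0,-0.05]
    - [0,0,0]
    - [0,0,0]
    - [0,0,0]
    - [0,0,0]
    - [0,0,0]
    - [0,0,0]
    - [0,0,0]
  delta_rot:
    - [0,0,0]
    - [0,0,0]
    - [0,0,0]
    - [0,0,0]
    - [0,0,0]
    - [0,0,0]
    - [0,0,0]
    - [0,0,0]
    - [0,0,0]
    - [0,0,0]

```text
time: 9.7
ee_pos: [0.5613, -0.0154, 0.0449]
ee_rot: [3.141, 0.001, -0.0]
wrist_force: [-2.0, -4.8, 0.4]
width: 0.0349
gripper_force: 25.0
```

Request:
jog_arm:
  travel:
    - [0,0,0]
    - [0,0,0]
    - [0,0,0]
    - [0,0,0]
    - [0,0,0.5]
    - [0,0,1]
    - [0,0,1]
    - [0,0,1]
    - [0,0,1]
    - [0,0,0.5]
  delta_rot:
    - [0,0,0]
    - [0,0,0]
    - [0,0,0]
    - [0,0,0]
    - [0,0,0]
    - [0,0,0]
    - [0,0,0]
    - [0,0,0]
    - [0,0,0]
    - [0,0,0]
  gripper: 60

```text
time: 10.95
ee_pos: [0.5624, -0.0152, 0.1976]
ee_rot: [3.142, -0.004, -0.0]
wrist_force: [0.0, 0.4, -0.2]
width: 0.0599
gripper_force: 0.0
```

Run:
```python
from h import *
p,d=grab_frame("side"); C=cloud("side",d); print(observe()["ee_pos"])
def rep(k,lo,hi,r):
    q=C[(np.hypot(C[...,0]-.561,C[...,1]+.015)<r)&(C[...,2]>lo)&(C[...,2]<hi)]; print(k,len(q),q.mean(0).round(4),((q.min(0)+q.max(0))/2).round(4),(q.max(0)-q.min(0)).round(4))
rep("slv",.03,.062,.03)
rep("top",.05,.11,.03)
```

```text
[ 0.56306532 -0.01517383  0.19867976]
slv 251 [ 0.5595 -0.0056  0.0477] [ 0.5621 -0.0136  0.046 ] [0.035  0.0355 0.032 ]
top 134 [ 0.5607 -0.009   0.0566] [ 0.5621 -0.0136  0.0578] [0.035  0.0355 0.0153]
```

Request:
jog_arm:
  travel:
    - [-0.06,0.96,0]
    - [-0.06,0.96,0]
    - [-0.06,0.96,0]
    - [-0.06,0.96,0]
    - [-0.06,0.96,0]
    - [-0.06,0.96,0]
    - [-0.06,0.96,0]
    - [0,0,0]
    - [0,0,0]
    - [0,0,0]
  delta_rot:
    - [0,0,0]
    - [0,0,0]
    - [0,0,0]
    - [0,0,0]
    - [0,0,0]
    - [0,0,0]
    - [0,0,0]
    - [0,0,0]
    - [0,0,0]
    - [0,0,0]

```text
time: 12.25
ee_pos: [0.5492, 0.1847, 0.1947]
ee_rot: [3.141, 0.0, -0.002]
wrist_force: [-0.5, 0.6, 0.5]
width: 0.06
gripper_force: 0.0
```

Request:
jog_arm:
  travel:
    - [0,0.06,-0.7]
    - [0,0,-0.7]
    - [0,0,-0.7]
    - [0,0,-0.05]
    - [0,0,0]
    - [0,0,0]
    - [0,0,0]
    - [0,0,0]
    - [0,0,0]
    - [0,0,0]
  delta_rot:
    - [0,0,0]
    - [0,0,0]
    - [0,0,0]
    - [0,0,0]
    - [0,0,0]
    - [0,0,0]
    - [0,0,0]
    - [0,0,0]
    - [0,0,0]
    - [0,0,0]

```text
time: 13.5
ee_pos: [0.549, 0.1882, 0.1305]
ee_rot: [3.142, 0.0, -0.0]
wrist_force: [0.3, -0.3, 0.8]
width: 0.0597
gripper_force: 0.0
```

Run:
```python
from h import *
p,d=grab_frame("side"); print(observe()["ee_pos"])
u,v=map(int,proj("side",(.549,.186,.1))); print(u,v)
cv2.imwrite("pics/s3.png",cv2.resize(p[v-50:v+50,u-65:u+65],(780,600),interpolation=cv2.INTER_CUBIC))
```

```text
[0.54893983 0.18815937 0.13047783]
307 245
```

View pics/s3.png

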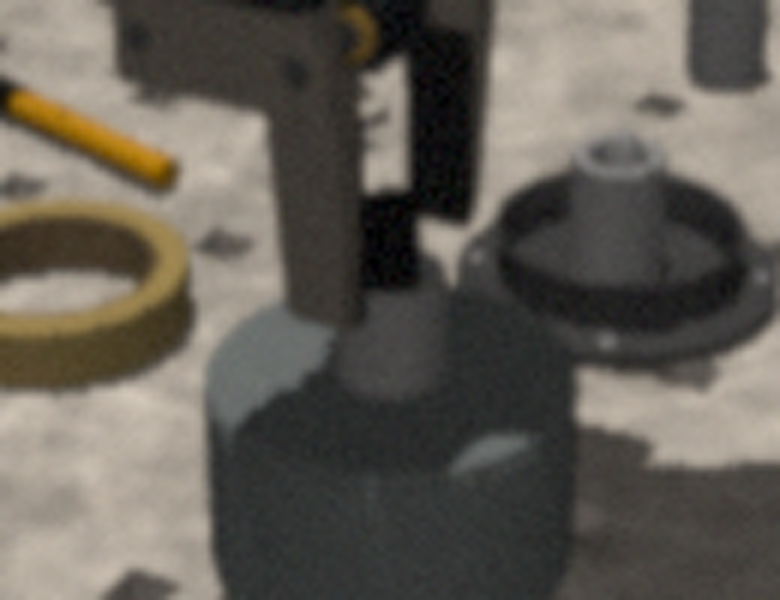

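The sleeve stands home on the pin and the fingers straddle the bare stem (crop 390,240) above the neck. I'll close on it.

Request:
jog_arm:
  travel:
    - [0,-0.05,0]
    - [0,0,0]
    - [0,0,0]
    - [0,0,0]
    - [0,0,0]
    - [0,0,0]
    - [0,0,0.1]
    - [0,0,0.2]
    - [0,0,0.3]
    - [0,0,0]
  delta_rot:
    - [0,0,0]
    - [0,0,0]
    - [0,0,0]
    - [0,0,0]
    - [0,0,0]
    - [0,0,0]
    - [0,0,0]
    - [0,0,0]
    - [0,0,0]
    - [0,0,0]
  gripper: 8
  newtons: 45

```text
time: 14.8
ee_pos: [0.5496, 0.1871, 0.1495]
ee_rot: [-3.141, -0.002, 0.0]
wrist_force: [0.5, 0.4, -3.9]
width: 0.017
gripper_force: 45.0
```

Request:
jog_arm:
  travel:
    - [0,0,0.6]
    - [0,0,0.9]
    - [0,0,0.8]
    - [0,-0.4,0]
    - [0.05,-0.8,0]
    - [0.05,-0.9,0]
    - [0.05,-0.9,0]
    - [0.05,-0.9,0]
    - [0.05,-0.8,0]
    - [0,-0.4,0]
  delta_rot:
    - [0,0,0]
    - [0,0,0]
    - [0,0,0]
    - [0,0,0]
    - [0,0,0]
    - [0,0,0]
    - [0,0,0]
    - [0,0,0]
    - [0,0,0]
    - [0,0,0]

```text
time: 16.05
ee_pos: [0.5558, 0.031, 0.2167]
ee_rot: [3.141, 0.002, -0.003]
wrist_force: [-0.5, 0.6, -4.6]
width: 0.0165
gripper_force: 45.0
```

Request:
jog_arm:
  travel:
    - [0.05,-0.5,0]
    - [0.05,-0.4,0]
    - [0.05,-0.4,0]
    - [0,-0.25,0]
    - [0,0,0]
    - [0,0,0]
    - [0,0,0]
    - [0,0,0]
    - [0,0,0]
    - [0,0,0]
  delta_rot:
    - [0,0,0]
    - [0,0,0]
    - [0,0,0]
    - [0,0,0]
    - [0,0,0]
    - [0,0,0]
    - [0,0,0]
    - [0,0,0]
    - [0,0,0]
    - [0,0,0]

```text
time: 17.3
ee_pos: [0.561, -0.0128, 0.2175]
ee_rot: [-3.142, 0.0, 0.0]
wrist_force: [-0.6, -0.2, -4.8]
width: 0.0164
gripper_force: 45.0
```

Run:
```python
from h import *
print(observe()["ee_pos"])
for n in("top","side"):
    p,d=grab_frame(n); C=cloud(n,d)
    def rep(k,lo,hi,r):
        q=C[(np.hypot(C[...,0]-.561,C[...,1]+.015)<r)&(C[...,2]>lo)&(C[...,2]<hi)]; print(n,k,len(q),((q.min(0)+q.max(0))/2).round(4),(q.max(0)-q.min(0)).round(4))
    rep("outer",.10,.145,.08); rep("foot",.004,.03,.075);rep("inner skirt",.08,.098,.07)
u,v=map(int,proj("side",(.561,-.015,.08))); print(u,v)
cv2.imwrite("pics/s4.png",cv2.resize(p[v-50:v+50,u-65:u+65],(780,600),interpolation=cv2.INTER_CUBIC))
```

```text
[ 0.5609691  -0.01278492  0.21750247]Traceback (most recent call last):
  File "<stdin>", line 7, in <module>
  File "<stdin>", line 6, in rep
    return umr_minimum(a, axis, None, out, keepdims, initial, where)
ValueError: zero-size array to reduction operation minimum which has no identity
```

Request:
jog_arm:
  travel:
    - [0,-0.07,0]
    - [0,0,0]
    - [0,0,0]
    - [0,0,0]
    - [0,0,0]
    - [0,0,0]
    - [0,0,0]
    - [0,0,0]
    - [0,0,0]
    - [0,0,0]
  delta_rot:
    - [0,0,0]
    - [0,0,0]
    - [0,0,0]
    - [0,0,0]
    - [0,0,0]
    - [0,0,0]
    - [0,0,0]
    - [0,0,0]
    - [0,0,0]
    - [0,0,0]

```text
time: 18.6
ee_pos: [0.5609, -0.015, 0.2175]
ee_rot: [3.142, 0.0, -0.0]
wrist_force: [-0.7, 0.2, -4.0]
width: 0.0167
gripper_force: 45.0
```

Run:
```python
from h import *
print(observe()["ee_pos"])
p,d=grab_frame("side"); C=cloud("side",d)
def rep(k,lo,hi,r):
    q=C[(np.hypot(C[...,0]-.561,C[...,1]+.015)<r)&(C[...,2]>lo)&(C[...,2]<hi)]
    if len(q):print(k,len(q),((q.min(0)+q.max(0))/2).round(4),(q.max(0)-q.min(0)).round(4))
rep("outer",.10,.165,.08); rep("foot",.004,.03,.075);rep("inner skirt",.082,.096,.07)
u,v=map(int,proj("side",(.561,-.015,.08))); print(u,v)
cv2.imwrite("pics/s4.png",cv2.resize(p[v-70:v+50,u-78:u+78],(780,600),interpolation=cv2.INTER_CUBIC))
```

```text
[ 0.56093905 -0.01496413  0.21747198]
outer 1897 [ 0.5605 -0.012   0.1332] [0.1101 0.1118 0.0635]
foot 1186 [ 0.5624 -0.0112  0.0169] [0.1229 0.1147 0.0257]
inner skirt 66 [0.556  0.0097 0.092 ] [0.0656 0.0334 0.007 ]
346 211
```

View pics/s4.png

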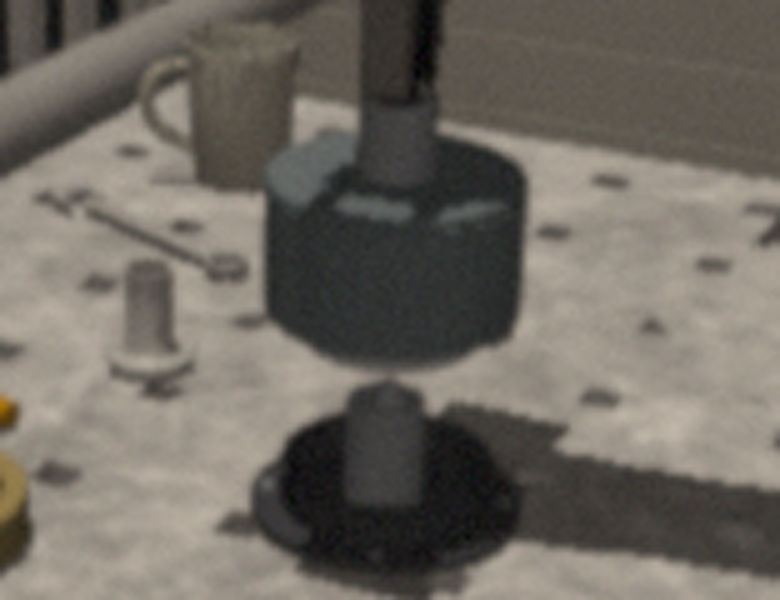

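Side view: lids level above the sleeve. The outer lid is centred at crop x≈396 and the tin at ≈388; I'll compare that with how a true vertical projects.

Run:
```python
from h import *
f,cx,cy,R,t=cam("side")
for z in(.0,.02,.05,.105,.14,.19):
    u,v=proj("side",(.561,-.015,z)); print(z,round((u-346+78)*5,1),round((v-211+70)*5,1))
print("right",R[0], 5*f/(R@[.561,-.015,.05]+t)[2])
```

```text
0.0 384.3 510.3
0.02 385.8 471.8
0.05 388.1 412.6
0.105 392.3 300.0
0.14 395.2 225.3
0.19 399.4 114.3
right [-0.89022306 -0.45547549  0.00670675] 2242.2948357977357
```

All are aligned within about 0.5 mm. Lowering.

Request:
jog_arm:
  travel:
    - [0,0,-0.3]
    - [0,0,-0.4]
    - [0,0,-0.4]
    - [0,0,-0.4]
    - [0,0,-0.3]
    - [0,0,-0.3]
    - [0,0,0]
    - [0,0,0]
    - [0,0,0]
    - [0,0,0]
  delta_rot:
    - [0,0,0]
    - [0,0,0]
    - [0,0,0]
    - [0,0,0]
    - [0,0,0]
    - [0,0,0]
    - [0,0,0]
    - [0,0,0]
    - [0,0,0]
    - [0,0,0]

```text
time: 19.9
ee_pos: [0.5612, -0.015, 0.1549]
ee_rot: [3.142, -0.001, -0.0]
wrist_force: [-0.3, 0.5, -4.5]
width: 0.0165
gripper_force: 45.0
```

Request:
jog_arm:
  travel:
    - [0,0,-0.12]
    - [0,0,-0.12]
    - [0,0,-0.12]
    - [0,0,0]
    - [0,0,0]
    - [0,0,0]
    - [0,0,0]
    - [0,0,0]
    - [0,0,0]
    - [0,0,0]
  delta_rot:
    - [0,0,0]
    - [0,0,0]
    - [0,0,0]
    - [0,0,0]
    - [0,0,0]
    - [0,0,0]
    - [0,0,0]
    - [0,0,0]
    - [0,0,0]
    - [0,0,0]

```text
time: 21.15
ee_pos: [0.561, -0.0149, 0.1437]
ee_rot: [3.142, -0.0, -0.0]
wrist_force: [-0.5, -0.4, -5.2]
width: 0.0162
gripper_force: 45.0
```

Request:
jog_arm:
  travel:
    - [0,0,-0.07]
    - [0,0,-0.07]
    - [0,0,-0.06]
    - [0,0,-0.02]
    - [0,0,0]
    - [0,0,0]
    - [0,0,0]
    - [0,0,0]
    - [0,0,0]
    - [0,0,0]
  delta_rot:
    - [0,0,0]
    - [0,0,0]
    - [0,0,0]
    - [0,0,0]
    - [0,0,0]
    - [0,0,0]
    - [0,0,0]
    - [0,0,0]
    - [0,0,0]
    - [0,0,0]

```text
time: 22.4
ee_pos: [0.561, -0.015, 0.1371]
ee_rot: [3.142, -0.0, -0.0]
wrist_force: [0.6, 0.2, -4.3]
width: 0.0167
gripper_force: 45.0
```

Request:
jog_arm:
  travel:
    - [0,0,-0.03]
    - [0,0,-0.03]
    - [0,0,0]
    - [0,0,0]
    - [0,0,0]
    - [0,0,0]
    - [0,0,0]
    - [0,0,0]
    - [0,0,0]
    - [0,0,0]
  delta_rot:
    - [0,0,0]
    - [0,0,0]
    - [0,0,0]
    - [0,0,0]
    - [0,0,0]
    - [0,0,0]
    - [0,0,0]
    - [0,0,0]
    - [0,0,0]
    - [0,0,0]

```text
time: 23.65
ee_pos: [0.5614, -0.0153, 0.1362]
ee_rot: [3.141, -0.001, -0.0]
wrist_force: [-2.3, -1.8, 6.1]
width: 0.0169
gripper_force: 45.0
```

Request:
jog_arm:
  travel:
    - [0,0,0]
    - [0,0,0]
    - [0,0,0]
    - [0,0,0]
    - [0,0,0]
    - [0,0,0.1]
    - [0,0,0]
    - [0,0,0]
    - [0,0,0]
    - [0,0,0]
  delta_rot:
    - [0,0,0]
    - [0,0,0]
    - [0,0,0]
    - [0,0,0]
    - [0,0,0]
    - [0,0,0]
    - [0,0,0]
    - [0,0,0]
    - [0,0,0]
    - [0,0,0]
  gripper: 60

```text
time: 24.9
ee_pos: [0.5609, -0.015, 0.1382]
ee_rot: [3.142, 0.0, -0.0]
wrist_force: [0.8, -0.3, -0.3]
width: 0.0599
gripper_force: 0.0
```

Run:
```python
from h import *
print(observe()["ee_pos"])
p,d=grab_frame("side"); C=cloud("side",d)
def rep(k,lo,hi,r):
    q=C[(np.hypot(C[...,0]-.561,C[...,1]+.015)<r)&(C[...,2]>lo)&(C[...,2]<hi)]
    if len(q):print(k,len(q),((q.min(0)+q.max(0))/2).round(4),(q.max(0)-q.min(0)).round(4),np.median(q[:,2]))
rep("outer",.04,.09,.07); rep("neck",.09,.113,.025);rep("stem",.12,.15,.014);rep("shoulder",.077,.088,.05)
cv2.imwrite("pics/s5.png",cv2.resize(p[150:270,268:424],(780,600),interpolation=cv2.INTER_CUBIC))
```

```text
[ 0.56092716 -0.01497147  0.13824911]
outer 1599 [ 0.561  -0.0114  0.065 ] [0.1109 0.1119 0.05  ] 0.07826542085333565
neck 141 [ 0.5594 -0.0063  0.1016] [0.0295 0.0201 0.0225] 0.10127440565663846
stem 57 [ 0.5594 -0.0126  0.131 ] [0.0119 0.0141 0.0218] 0.13260091793701217
shoulder 545 [ 0.5611 -0.0148  0.0845] [0.0971 0.0971 0.0066] 0.08335887168895435
```

View pics/s5.png

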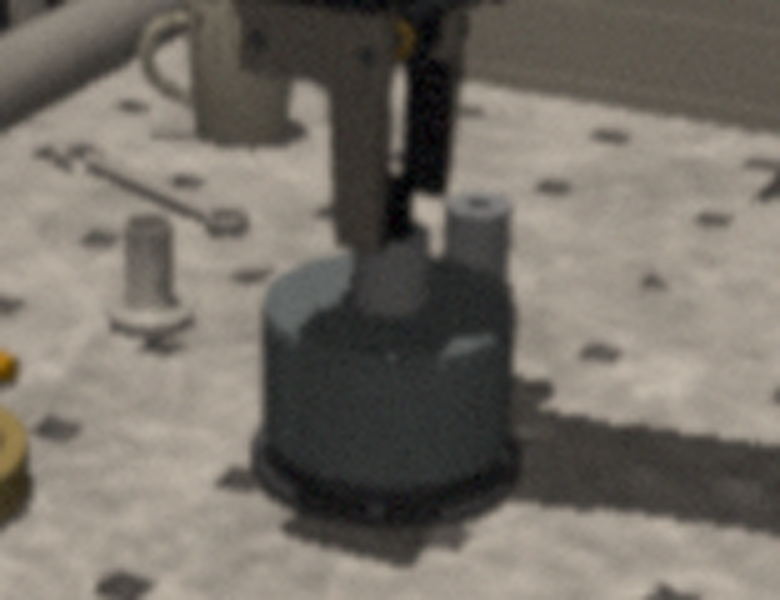

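Lids home: level, skirt round the rim, shoulder at about 83 mm (82 expected). Down to the neck next.

Request:
jog_arm:
  travel:
    - [0,0,-0.3]
    - [0,0,-0.3]
    - [0,0,-0.3]
    - [0,0,-0.22]
    - [0,0,0]
    - [0,0,0]
    - [0,0,0]
    - [0,0,0]
    - [0,0,0]
    - [0,0,0]
  delta_rot:
    - [0,0,0]
    - [0,0,0]
    - [0,0,0]
    - [0,0,0]
    - [0,0,0]
    - [0,0,0]
    - [0,0,0]
    - [0,0,0]
    - [0,0,0]
    - [0,0,0]

```text
time: 26.2
ee_pos: [0.561, -0.015, 0.1048]
ee_rot: [3.142, -0.0, -0.0]
wrist_force: [-0.3, 0.2, 0.3]
width: 0.0601
gripper_force: 0.0
```

Request:
jog_arm:
  travel:
    - [0,0,0]
    - [0,0,0]
    - [0,0,0]
    - [0,0,0]
    - [0,0,0]
    - [0,0,0]
    - [0,0,0.1]
    - [0,0,0.2]
    - [0,0,0.2]
    - [0,0,0]
  delta_rot:
    - [0,0,0]
    - [0,0,0]
    - [0,0,0]
    - [0,0,0]
    - [0,0,0]
    - [0,0,0]
    - [0,0,0]
    - [0,0,0]
    - [0,0,0]
    - [0,0,0]
  gripper: 25
  newtons: 30

```text
time: 27.45
ee_pos: [0.5614, -0.0149, 0.1204]
ee_rot: [3.142, -0.001, -0.0]
wrist_force: [-0.5, -0.2, -1.7]
width: 0.0342
gripper_force: 30.0
```

Request:
jog_arm:
  travel:
    - [0,0,0.4]
    - [0,0,0.6]
    - [0,0,0.6]
    - [0,0,0.6]
    - [0,0,0.6]
    - [0,0,0.6]
    - [0,0,0.6]
    - [0,0,0.6]
    - [0,0,0.5]
    - [0,0,0.3]
  delta_rot:
    - [0,0,0]
    - [0,0,0]
    - [0,0,0]
    - [0,0,0]
    - [0,0,0]
    - [0,0,0]
    - [0,0,0]
    - [0,0,0]
    - [0,0,0]
    - [0,0,0]

```text
time: 28.7
ee_pos: [0.5612, -0.015, 0.2827]
ee_rot: [3.142, -0.001, 0.0]
wrist_force: [-0.1, -0.3, -2.5]
width: 0.0335
gripper_force: 30.0
```

Request:
jog_arm:
  travel:
    - [0,0,0]
    - [0,0,0]
    - [0,0,0]
    - [0,0,0]
    - [0,0,0]
    - [0,0,0]
    - [0,0,0]
    - [0,0,0]
    - [0,0,0]
    - [0,0,0]
  delta_rot:
    - [0,0,0]
    - [0,0,0]
    - [0,0,0]
    - [0,0,0]
    - [0,0,0]
    - [0,0,0]
    - [0,0,0]
    - [0,0,0]
    - [0,0,0]
    - [0,0,0]

```text
time: 29.95
ee_pos: [0.561, -0.015, 0.2817]
ee_rot: [3.142, -0.0, -0.0]
wrist_force: [0.5, -0.1, -1.9]
width: 0.0339
gripper_force: 30.0
```

Run:
```python
from h import *
p,d=grab_frame("side"); C=cloud("side",d)
q=C[(np.hypot(C[...,0]-.561,C[...,1]+.015)<.075)&(C[...,2]>.04)&(C[...,2]<.3)]; print(np.histogram(q[:,2],np.arange(.04,.31,.01)))
cv2.imwrite("pics/s6.png",p[20:320,200:600])
```

```text
(array([141, 153, 144, 489,  34,  33,  37,  40,  31,  37,  16,   0,   0,
         0,   0,  36, 254, 262, 264, 269, 274, 370, 436,  98, 107, 124]), array([0.04, 0.05, 0.06, 0.07, 0.08, 0.09, 0.1 , 0.11, 0.12, 0.13, 0.14,
       0.15, 0.16, 0.17, 0.18, 0.19, 0.2 , 0.21, 0.22, 0.23, 0.24, 0.25,
       0.26, 0.27, 0.28, 0.29, 0.3 ]))
```

View pics/s6.png

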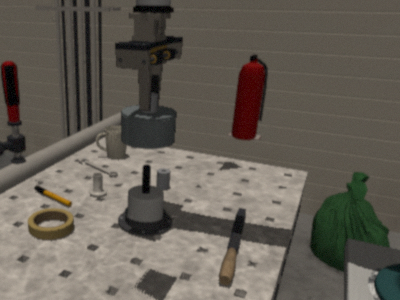

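The outer lid is held level with its skirt at about 197 mm, above the stem top at about 140 mm. The inner lid is home in the tin (crop 147,205), and the narrow sleeve is still standing (163,178).

```bash
python3 -c "
from workcell import *
print(sign_off())"
```

```text
the job is handed in; nothing more can be done
None
```

I've handed the job in at about 30 s: the wide sleeve is on the pin, the inner lid is home in the tin, the outer lid is held level about 55 mm above the stem, and the narrow sleeve and the other things were left alone.

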